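# Seat each round-bottom flask in the heating mantle of its size

### The arm

A 6-joint arm with a two-finger parallel gripper is mounted at the origin on a cart in front of the work surface, level with it; the furniture and walls round the work are solid. World frame = base frame: x ahead of the robot, y to its left, z up, the work surface at z = 0. Lengths are in mm, angles in rad, forces in N, time in s.
With the tool pointing down it reaches from about 300 to 775 mm from the base axis. Payload 14.6 kg.
Tool frame: the origin (TCP) lies midway between the tips of the shut fingers; the grasp point (between the pads) lies 19 mm behind it (manip.hold_point_z is the distance from the TCP to the grasp point, in mm); z points along the fingers, y is the direction in which the jaws open and shut (so a half turn about z gives the same grasp; the last joint's range is limited). The gripper opens to 94 mm and grips with 3 to 60 N. Pads are 16 mm wide; open, the fingers measure 119 mm over their backs; the gripper's body (75 mm by 177 mm) begins 78 mm behind the grasp point.
Start: joints at [1.08, 0.3, 1.521, -0, 1.321, -0.067], TCP at [226.171, 501.334, 172.446] pointing down, gripper open.
Joint ranges: [-3.03, 3.03], [-0.79, 2.21], [0.23, 2.52], [-1.04, 4.18], [0, 3.07], [-2.55, 2.55]. Speed limits (rad/s): [2.22, 2.22, 2.57, 3.14, 3.14, 3.14].

### API

Orientations are given as [roll, pitch, yaw] about the fixed x, y, z axes, in that order (R = Rz(yaw) Ry(pitch) Rx(roll)).
In Python, from cell import manip gives the robot as it stands.
- The arm moves only by the shell command python3 -m crank 'ROWS' [OPENING] [FORCE]. ROWS is JSON, a list of rows, each an object with "offset": the shift along the world's x, y, z in m, a list of three; "spin": the turn about the world's z in degrees. In form: [{"offset": [dx, dy, dz], "spin": spin}, ...]. A call has exactly 8 rows; each row is the pose to reach, as a shift and turn from the pose measured when the call began; what a row does not reach only later rows make up. A row lasts 1/12 s, in which the tool goes at most 41.7 mm and 7.16 degrees, less where a joint would pass 70% of its speed; a pose out of reach is approached as far as the arm can. A call with a gripper value outside its range is refused whole. OPENING is the opening, from 0 (shut) to 1 (fully open), set as the call begins (- or left out, the last holds). The fingers move at their own pace and stop on an object; FORCE is the grip in N (left out, the last holds). Time passes only in rows, so rows that repeat a pose let the fingers close, or fill a call up. It gives the time, the measured TCP pose, the force and the opening at its end, in the units of the state.
- manip.read_state(): the state, without advancing time (a new reading comes with each control period).
- manip.camera(name): name is "scene" or "top"; returns a dict with "pixels" (400x640x3 uint8, red, green, blue), "fx", "fy", "cx", "cy" (pixels), "extrinsics" (4x4, takes a point from world to camera coordinates). Camera axes: x right, y down, z forward; pixel columns grow to the right and rows downward; lengths in mm; the calibration is good to about 2 mm. A picture is of the moment at which its call begins. There is no depth.
- manip.sign_off(): hands the job in, once; it reports no verdict.
Trained networks look in a picture, given as the dict that the camera call returned (one of the last four; its "shot" number tells which), for a name from the list of things; names that differ only in an ending like _2 or _b are one class to them, and where a whole thing is asked for, a point or a joint stands for the part that bears it (a point fixed in the world has none). Each returns a list of dicts, best first, with "conf" (0 to 1); they miss things now and then, are a little off and sometimes report something else, mostly with a low value. They report only what shows in the picture. A call takes as long as a camera call. They do not tell look-alikes from the thing itself.
- manip.search_frame(picture, name): "location" ([x, y, z] in mm, in world coordinates, good to about 4 mm: the middle of the surface that is visible of it).
- manip.masks_of(picture, name): "mask" (400x640 bool, what is visible of it).
The state is a dict: "clock": time; "joints": joint angles; "qd": joint speeds; "effort": joint torques, N m; "eef_pos": TCP position; "eef_rot": TCP orientation; "wrist_force": force on the tool from outside, world axes, zero at the start; "moment": the same for the moment, N m; "finger_gap": finger opening in mm.
Only numpy, scipy, OpenCV 4.12 (cv2) and the standard library are available. Lean on these libraries where they do the work, as an engineer would, in place of code of your own. Each camera call takes 0.05 s, during which the arm holds its last target. There are 200 camera calls.

### The job

Get the bench ready for the reflux practical: take the four round-bottom flasks out of their cork rings and seat each one upright, all the way down, in the heating mantle whose well fits it. Set them down gently, without dropping or tipping over any of them, and do not knock over the sample vials that stand between them.

Things in the scene. Friction and masses are not known exactly. Their poses are not given: they have to be found in the camera images.
- flask_25_bulb (a point): smallest of four loose clear-glass round-bottom flasks, 40 g, upright in a loose cork ring (58 mm wide, 16 mm high). This point: centre of its 41 mm ball-shaped bulb, 20.5 mm above its bottom; z along the neck, to the mouth. Straight round neck 19 mm across (rim 22), from 25 to 64 mm above the point, its upper part frosted; grip it about 45 mm above the point.
- flask_50_bulb (a point): second smallest of four loose clear-glass round-bottom flasks, 60 g, upright in a loose cork ring (68 mm wide, 18 mm high). This point: centre of its 51 mm ball-shaped bulb, 25.5 mm above its bottom; z along the neck, to the mouth. Straight round neck 22 mm across (rim 25), from 30 to 71 mm above the point, its upper part frosted; grip it about 52 mm above the point.
- flask_100_bulb (a point): second largest of four loose clear-glass round-bottom flasks, 90 g, upright in a loose cork ring (80 mm wide, 20 mm high). This point: centre of its 64 mm ball-shaped bulb, 32.0 mm above its bottom; z along the neck, to the mouth. Straight round neck 25 mm across (rim 28), from 36 to 79 mm above the point, its upper part frosted; grip it about 60 mm above the point.
- flask_250_bulb (a point): largest of four loose clear-glass round-bottom flasks, 150 g, upright in a loose cork ring (98 mm wide, 23 mm high). This point: centre of its 85 mm ball-shaped bulb, 42.5 mm above its bottom; z along the neck, to the mouth. Straight round neck 29 mm across (rim 32), from 47 to 95 mm above the point, its upper part frosted; grip it about 76 mm above the point.
- mantle_25_well (a point): fixed heating mantle for the smallest flask: round pale-grey housing 80 mm across, 42 mm high, with an upward-open cloth-lined hemispherical well 45 mm across; dark control panel with knob 22 mm out at its front. This point: centre of the well's mouth, 2 mm below the rim, where the bulb's centre lies when seated; -x points to the panel, z up.
- mantle_50_well (a point): fixed heating mantle for the second smallest flask: round pale-grey housing 92 mm across, 48 mm high, with an upward-open cloth-lined hemispherical well 55 mm across; dark control panel with knob 22 mm out at its front. This point: centre of the well's mouth, 2 mm below the rim, where the bulb's centre lies when seated; -x points to the panel, z up.
- mantle_100_well (a point): fixed heating mantle for the second largest flask: round pale-grey housing 108 mm across, 54 mm high, with an upward-open cloth-lined hemispherical well 68 mm across; dark control panel with knob 22 mm out at its front. This point: centre of the well's mouth, 2 mm below the rim, where the bulb's centre lies when seated; -x points to the panel, z up.
- mantle_250_well (a point): fixed heating mantle for the largest flask: round pale-grey housing 126 mm across, 64 mm high, with an upward-open cloth-lined hemispherical well 89 mm across; dark control panel with knob 22 mm out at its front. This point: centre of the well's mouth, 2 mm below the rim, where the bulb's centre lies when seated; -x points to the panel, z up.
- vial_a: bystander: a capped sample vial 22 mm across and 58 mm high, standing loose on the desk among the flasks and mantles; origin at the centre of its underside, z up its axis
- vial_b: bystander: another such sample vial, likewise standing loose
There are look-alikes about, which are no part of the job. What is shaped like the part that bears flask_25_bulb but turquoise or yellow is not meant.

How it is judged (in metres and radians):
At the end, for the whole second after the job is handed in: Each flask sits in the mantle of its own size: the bulb's centre within 8 mm of the well's centre point, the axis within 0.2 rad of upright, at rest and released (distance between flask_25_bulb and mantle_25_well below 0.008 m and angle between each of flask_25_bulb, flask_50_bulb, flask_100_bulb, flask_250_bulb's own z axis and vertical below 0.2 rad and linear speed of each of flask_25, flask_50, flask_100, flask_250 below 0.02 m/s and distance between flask_50_bulb and mantle_50_well below 0.008 m and distance between flask_100_bulb and mantle_100_well below 0.008 m and distance between flask_250_bulb and mantle_250_well below 0.008 m); the robot touches nothing.
It fails at once if a flask is tipped over (angle between any of flask_25_bulb, flask_50_bulb, flask_100_bulb, flask_250_bulb's own z axis and vertical above 0.9 rad).
It fails at once if a flask is dropped: it falls free, out of the fingers, faster than 0.7 m/s (a fall of about 25 mm) ((linear speed of flask_25 above 0.7 m/s and contact force between each of the arm, the fingers and flask_25 below 0.02 N) or (linear speed of flask_50 above 0.7 m/s and contact force between each of the arm, the fingers and flask_50 below 0.02 N) or (linear speed of flask_100 above 0.7 m/s and contact force between each of the arm, the fingers and flask_100 below 0.02 N) or (linear speed of flask_250 above 0.7 m/s and contact force between each of the arm, the fingers and flask_250 below 0.02 N)).
It fails at once if a sample vial is knocked over (angle between any of vial_a, vial_b's own z axis and vertical above 0.5 rad).
It also fails if it takes over 99 s, if anything falls off the work surface, if the arm or the gripper's body presses on something with over 40 N, if the wrist force passes 120 N, or if a joint passes its speed limit or range.

## Working session

There is one attempt and no reset: what is moved stays moved. The work goes in short steps, Python scripts to look and compute and a shell command to move; the robot and the scene stay as the last step left them, time stands still between calls to the robot, and variables do not carry over. Pictures are saved under pics/ and viewed, about 12 in all and at most 16, crops included, and the job is handed in when it is done.

```bash
mkdir -p pics; ls; cat > h.py <<'E'
import numpy as np,cv2
from cell import manip
def save(c,n): cv2.imwrite('pics/'+n,c['pixels'][:,:,::-1])
def proj(c,p):
    E=np.array(c['extrinsics']);q=E[:3,:3]@np.array(p,float)+E[:3,3]
    return np.array([c['fx']*q[0]/q[2]+c['cx'],c['fy']*q[1]/q[2]+c['cy']])
def ray(c,uv,z):
    E=np.array(c['extrinsics']);R=E[:3,:3];o=-R.T@E[:3,3]
    d=R.T@np.array([(uv[0]-c['cx'])/c['fx'],(uv[1]-c['cy'])/c['fy'],1]);return o+d*(z-o[2])/d[2]
E
python3 - <<'E'
from h import *
for n in ('top','scene'):
    c=manip.camera(n);save(c,n+'0.png')
    E=np.array(c['extrinsics']);print(n,c['fx'],(-E[:3,:3].T@E[:3,3]).round())
    for k in ['flask_25_bulb','flask_50_bulb','flask_100_bulb','flask_250_bulb','mantle_25_well','mantle_50_well','mantle_100_well','mantle_250_well','vial_a']:
        for d in manip.search_frame(c,k): 
            if d['conf']>.15: print(k,round(d['conf'],2),np.round(d['location']),proj(c,d['location']).round())
print(manip.read_state())
E
```

```text
pics
top 409.9384013372686 [ 445.  -22. 1152.]
flask_25_bulb 0.73 [622.  82.  33.] [279. 168.]
flask_25_bulb 0.62 [622. 265.  38.] [212. 167.]
flask_25_bulb 0.5 [606.  -1.  48.] [310. 173.]
flask_50_bulb 0.62 [604. 172.  52.] [245. 173.]
flask_100_bulb 0.84 [454.   7.  61.] [306. 229.]
flask_100_bulb 0.47 [ 428. -164.   36.] [369. 239.]
flask_100_bulb 0.28 [508.  91.  55.] [275. 209.]
flask_250_bulb 0.61 [ 606. -145.   83.] [364. 172.]
flask_250_bulb 0.33 [394. 172.  51.] [244. 252.]
mantle_25_well 0.55 [ 428. -164.   39.] [369. 239.]
mantle_50_well 0.81 [ 427. -351.   43.] [438. 240.]
mantle_50_well 0.48 [ 524. -239.   57.] [398. 204.]
mantle_100_well 0.93 [393. 169.  49.] [245. 252.]
mantle_250_well 0.8 [ 598. -337.   48.] [433. 177.]
vial_a 0.65 [ 522. -237.   58.] [397. 204.]
vial_a 0.41 [509.  88.  58.] [276. 208.]
scene 388.0703082587739 [  29. -424.  662.]
flask_25_bulb 0.72 [608. -10.  48.] [332. 189.]
flask_25_bulb 0.55 [620. 266.  41.] [256. 147.]
flask_25_bulb 0.53 [610.  80.  35.] [304. 178.]
flask_50_bulb 0.87 [596. 175.  55.] [273. 159.]
flask_100_bulb 0.89 [444.  -2.  
[... 412 characters left out ...]
95.]
vial_a 0.49 [ 520. -248.   41.] [398. 263.]
{'clock': 1.0, 'joints': array([ 1.08038343e+00,  2.99922557e-01,  1.52101311e+00, -8.25005068e-06,
        1.32071915e+00, -6.65827012e-02]), 'qd': array([ 0.00025805, -0.00017124,  0.00053391,  0.00034142,  0.00023451,
        0.00054191]), 'effort': array([-1.54192869e-03, -5.31658459e+01, -3.52928567e+01,  7.07337912e-02,
        2.12038087e-02, -8.23871147e-06]), 'eef_pos': array([226.17546381, 501.31758867, 172.42765221]), 'eef_rot': array([-3.14153009e+00,  3.83945221e-06,  2.71776450e+00]), 'wrist_force': array([0.66103018, 0.16236999, 0.01163134]), 'moment': array([0.00376106, 0.00875395, 0.008291  ]), 'finger_gap': 94.69703522039113}
```

```bash
python3 - <<'E'
import cv2
a=cv2.imread('pics/top0.png');cv2.imwrite('pics/top0c.png',cv2.resize(a[130:290,180:480],None,fx=2.66,fy=2.66,interpolation=cv2.INTER_CUBIC))
a=cv2.imread('pics/scene0.png');cv2.imwrite('pics/scene0c.png',cv2.resize(a[110:370,220:500],None,fx=2.3,fy=2.3,interpolation=cv2.INTER_CUBIC))
E
```

```text
(no output)
```

View pics/top0c.png

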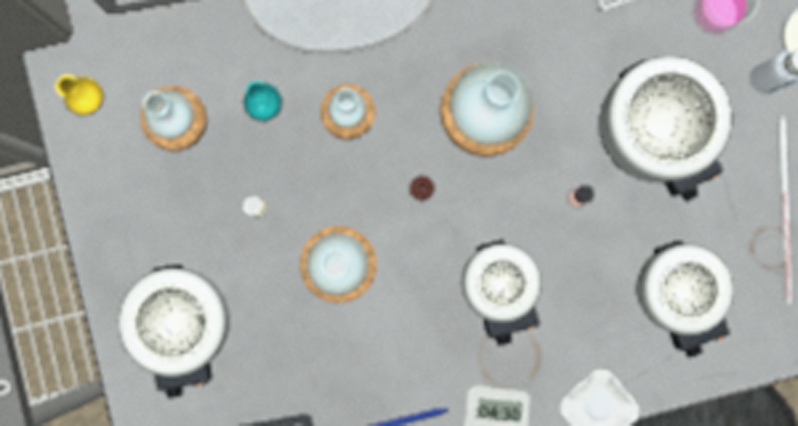

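View pics/scene0c.png

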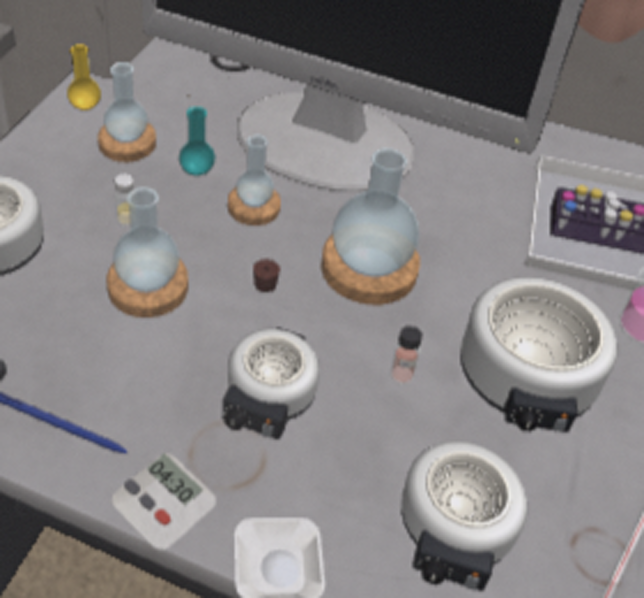

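The top crop shows four clear flasks in cork rings: 50 at (172,118), 25 at (348,110), 250 at (487,108) and 100 at (338,263). The mantles are 100 at (172,322), 25 at (502,283), 50 at (686,288) and 250 at (670,118). The vials are at (253,206) and (583,195), and a loose brown stopper is at (421,187). There are three candidates for flask_25: yellow at (82,95), turquoise at (262,101) and clear glass in a cork ring at (348,110). The clear one is the one meant.

```bash
cat >> h.py <<'E'
from scipy.optimize import minimize
FL={'25':(20.5,9.5,11,64,(607,-5)),'50':(25.5,11,12.5,71,(600,172)),'100':(32,12.5,14,79,(450,3)),'250':(42.5,14.5,16,95,(602,-150))}
NB={'25':25,'50':30,'100':36,'250':47}
MA={'25':(40,42,22.5,(423,-166)),'50':(46,48,27.5,(423,-353)),'100':(54,54,34,(393,170)),'250':(63,64,44.5,(592,-336))}
t=np.linspace(0,2*np.pi,40,endpoint=False)
def circ(x,y,z,r): return np.stack([x+r*np.cos(t),y+r*np.sin(t),z+0*t],1)
S=4
def hull(c,pts,im):
    q=np.array([proj(c,p) for p in pts]);h=cv2.convexHull((q*S).round().astype(np.int32));cv2.fillConvexPoly(im,h,1)
def flask(c,p,k):
    r,rn,rr,top,_=FL[k];im=np.zeros((400*S,640*S),np.uint8)
    sp=[];
    for a in np.linspace(-1.5,1.5,13): sp.append(circ(p[0],p[1],p[2]+r*np.sin(a),r*np.cos(a)))
    hull(c,np.concatenate(sp),im)
    hull(c,np.concatenate([circ(p[0],p[1],p[2]+r*.8,rn),circ(p[0],p[1],p[2]+top,rn)]),im)
    hull(c,np.concatenate([circ(p[0],p[1],p[2]+top-4,rr),circ(p[0],p[1],p[2]+top,rr)]),im)
    return cv2.resize(im.astype(np.float32),(640,400),interpolation=cv2.INTER_AREA)
def best(c,name,uv):
    L=[d for d in manip.masks_of(c,name) if d['mask'].any()]
    def dist(d): v,u=np.nonzero(d['mask']);return np.hypot(u.mean()-uv[0],v.mean()-uv[1])
    L=[d for d in L if dist(d)<15]
    return L[0]['mask'] if L else None
E
python3 - <<'E'
from h import *
C=[manip.camera('top'),manip.camera('scene')]
ov=[c['pixels'].copy() for c in C]
out={}
for k in FL:
    g=(*FL[k][4],FL[k][0]+6); M=[best(c,f'flask_{k}_bulb',proj(c,g)) for c in C]
    print(k,[None if m is None else m.sum() for m in M])
    def cost(p,W=(0,1)): return sum(np.abs(flask(C[i],p,k)-M[i]).sum()/M[i].sum() for i in W if M[i] is not None)
    s=minimize(cost,g,method='Nelder-Mead',options=dict(initial_simplex=[np.array(g)+d for d in ((0,0,0),(10,0,0),(0,10,0),(0,0,8))],xatol=.2,fatol=1e-3))
    print(s.x.round(1),round(s.fun,3),[round(cost(s.x,(i,)),3) for i in (0,1)])
    for i in (0,1):
        cs,_=cv2.findContours((flask(C[i],s.x,k)>.5).astype(np.uint8),0,1);cv2.drawContours(ov[i],cs,-1,(255,0,0),1)
        if M[i] is not None: cs,_=cv2.findContours(M[i].astype(np.uint8),0,1);cv2.drawContours(ov[i],cs,-1,(0,255,0),1)
for k in MA:
    for i,c in enumerate(C):
        m=best(c,f'mantle_{k}_well',proj(c,(*MA[k][3],30)))
        print(k,i,None if m is None else m.sum())
        if m is not None: cs,_=cv2.findContours(m.astype(np.uint8),0,1);cv2.drawContours(ov[i],cs,-1,(0,255,0),1)
        # white-rim segmentation
cv2.imwrite('pics/ov.png',np.vstack([cv2.resize(ov[0][130:290,190:460,::-1],(800,474)[:2],interpolation=0)]))
cv2.imwrite('pics/ov2.png',cv2.resize(ov[1][110:370,220:500,::-1],None,fx=2.3,fy=2.3,interpolation=0))
E
```

```text
25 [np.int64(145), np.int64(367)]
[614.3  -3.   32.5] 0.348 [np.float64(0.255), np.float64(0.093)]
50 [np.int64(267), np.int64(384)]
[605.7 179.4  38.2] 0.327 [np.float64(0.151), np.float64(0.177)]
100 [np.int64(413), np.int64(901)]
[454.1   6.8  43.2] 0.182 [np.float64(0.105), np.float64(0.078)]
250 [np.int64(806), np.int64(1362)]
[ 618.1 -149.4   53.1] 0.113 [np.float64(0.064), np.float64(0.049)]
25 0 884
25 1 1542
50 0 1188
50 1 2649
100 0 1474
100 1 1892
250 0 1942
250 1 3504
```

View pics/ov.png

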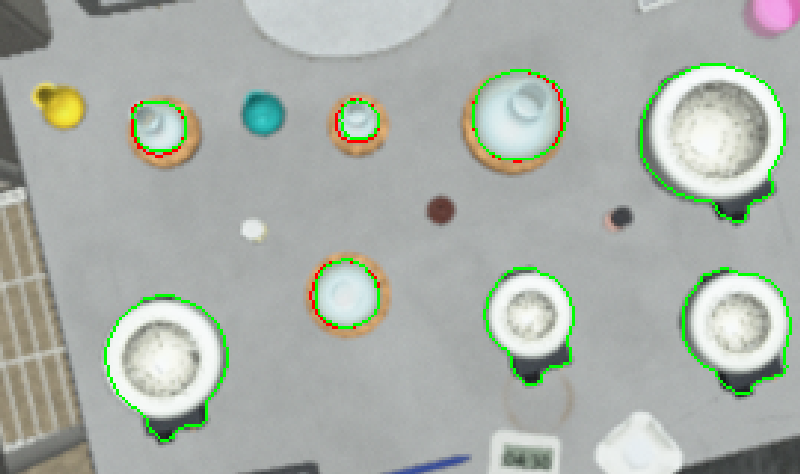

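View pics/ov2.png

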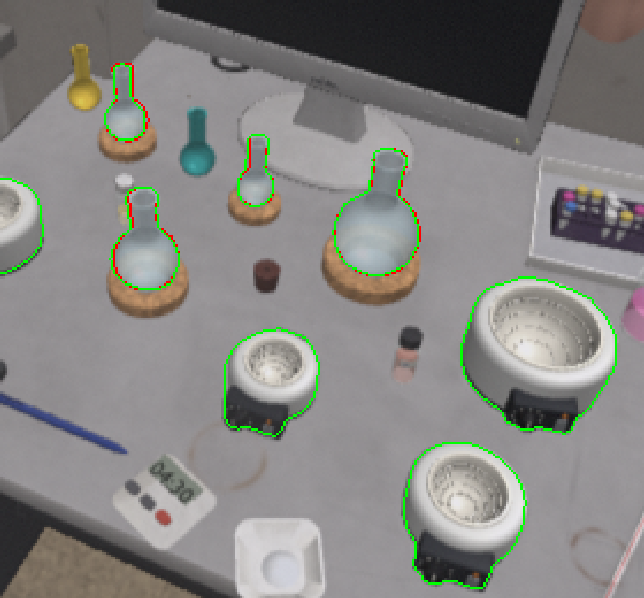

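The net masks sit on the right objects. The flask fits are biased where the ring hides the bulb, so I'll fit flask and ring together, and fit the mantles as cylinders.

```bash
cat >> h.py <<'E'
RG={'25':(29,16),'50':(34,18),'100':(40,20),'250':(49,23)}
def small(im): return cv2.resize(im.astype(np.float32),(640,400),interpolation=cv2.INTER_AREA)
def cyl(c,x,y,r,h):
    im=np.zeros((400*S,640*S),np.uint8);hull(c,np.concatenate([circ(x,y,0,r),circ(x,y,h,r)]),im);return small(im)
def box(c,x,y,r):
    im=np.zeros((400*S,640*S),np.uint8);hull(c,[(x+a,y+b,z) for a in (-r-35,-r*.5) for b in (-r*.85,r*.85) for z in (0,45)],im);return small(im)>0
def brown(c,uv,R=45):
    h=cv2.cvtColor(c['pixels'],cv2.COLOR_RGB2HSV);m=(h[...,0]>5)&(h[...,0]<20)&(h[...,1]>80)
    v,u=np.mgrid[:400,:640];return m&(np.hypot(u-uv[0],v-uv[1])<R)
E
python3 - <<'E'
from h import *
C=[manip.camera('top'),manip.camera('scene')]
ov=[c['pixels'].copy() for c in C]
def fit(cost,g,st):
    s=minimize(cost,g,method='Nelder-Mead',options=dict(initial_simplex=[np.array(g)]+[np.array(g)+np.eye(len(g))[i]*st for i in range(len(g))],xatol=.2,fatol=1e-3));return s.x,s.fun
def dr(i,im,col):
    cs,_=cv2.findContours((im>.5).astype(np.uint8),0,1);cv2.drawContours(ov[i],cs,-1,col,1)
for k in FL:
    g=np.array((*FL[k][4],FL[k][0]+6)); R=RG[k]
    M=[(best(c,f'flask_{k}_bulb',proj(c,g))|brown(c,proj(c,(g[0],g[1],10)),R=32)) for c in C]
    M=[cv2.morphologyEx(m.astype(np.uint8),cv2.MORPH_CLOSE,np.ones((3,3))) for m in M]
    mod=lambda p,i: np.maximum(flask(C[i],p,k),cyl(C[i],p[0],p[1],*R))
    cost=lambda p,W=(0,1): sum(np.abs(mod(p,i)-M[i]).sum()/M[i].sum() for i in W)
    x,f=fit(cost,g,8)
    print('F',k,x.round(1),round(f,3))
    for W in ((0,),(1,)):
        y,f=fit(lambda q:cost((q[0],q[1],x[2]),W),x[:2],5);print('   ',W,y.round(1),round(f,3))
    for i in (0,1): dr(i,M[i],(0,255,0));dr(i,mod(x,i),(255,0,0))
for k in MA:
    r,h,w,g=MA[k];P=[]
    for W in ((0,),(1,)):
        i=W[0];c=C[i];m=best(c,f'mantle_{k}_well',proj(c,(*g,30)));keep=~box(c,*g,r)
        cost=lambda p:(np.abs(cyl(c,p[0],p[1],r,h)-m)*keep).sum()/m.sum()
        x,f=fit(cost,g,8);P.append(x);print('M',k,W,x.round(1),round(f,3));
        dr(i,cyl(c,*x,r,h),(255,0,0))
        im=np.zeros((400*S,640*S),np.uint8);hull(c,circ(x[0],x[1],h,w),im);dr(i,small(im),(0,0,255))
for k,g in (('a',(505,88)),('b',(520,-243))):
    for i,c in enumerate(C):
        m=best(c,'vial_a',proj(c,(*g,30)))
        if m is not None: print('V',k,i,fit(lambda p:np.abs(cyl(c,p[0],p[1],11,58)-m).sum()/m.sum(),g,6))
cv2.imwrite('pics/ov3.png',cv2.resize(ov[0][130:290,190:460,::-1],(800,474),interpolation=0))
E
```

```text
Traceback (most recent call last):
TypeError: unsupported operand type(s) for |: 'NoneType' and 'bool'
```

```bash
cat >> h.py <<'E'
def getm(i,name,g):
    for _ in range(5):
        c=manip.camera(('top','scene')[i]);m=best(c,name,proj(c,g))
        if m is not None: return m
    print('no mask',i,name)
def fit(cost,g,st):
    s=minimize(cost,g,method='Nelder-Mead',options=dict(initial_simplex=[np.array(g)]+[np.array(g)+np.eye(len(g))[i]*st for i in range(len(g))],xatol=.2,fatol=1e-3));return s.x,s.fun
E
cat > m.py <<'E'
from h import *
C=[manip.camera('top'),manip.camera('scene')]
ov=[c['pixels'].copy() for c in C]
def dr(i,im,col):
    cs,_=cv2.findContours((im>.5).astype(np.uint8),0,1);cv2.drawContours(ov[i],cs,-1,col,1)
for k in FL:
    g=np.array((*FL[k][4],FL[k][0]+6)); R=RG[k]
    M=[getm(i,f'flask_{k}_bulb',g) for i in (0,1)]
    W0=[i for i in (0,1) if M[i] is not None]
    M=[None if m is None else cv2.morphologyEx((m|brown(c,proj(c,(g[0],g[1],10)),R=32)).astype(np.uint8),cv2.MORPH_CLOSE,np.ones((3,3))) for c,m in zip(C,M)]
    mod=lambda p,i: np.maximum(flask(C[i],p,k),cyl(C[i],p[0],p[1],*R))
    cost=lambda p,W=W0: sum(np.abs(mod(p,i)-M[i]).sum()/M[i].sum() for i in W)
    x,f=fit(cost,g,8)
    print('F',k,x.round(1),round(f,3))
    for i in W0:
        y,f=fit(lambda q:cost((q[0],q[1],x[2]),(i,)),x[:2],5);print('   ',i,y.round(1),round(f,3))
        dr(i,M[i],(0,255,0));dr(i,mod(x,i),(255,0,0))
for k in MA:
    r,h,w,g=MA[k]
    for i,c in enumerate(C):
        m=getm(i,f'mantle_{k}_well',(*g,30))
        if m is None: continue
        keep=~box(c,*g,r)
        x,f=fit(lambda p:(np.abs(cyl(c,p[0],p[1],r,h)-m)*keep).sum()/m.sum(),g,8);print('M',k,i,x.round(1),round(f,3))
        dr(i,cyl(c,*x,r,h),(255,0,0))
        im=np.zeros((400*S,640*S),np.uint8);hull(c,circ(x[0],x[1],h,w),im);dr(i,small(im),(0,0,255))
for k,g in (('a',(505,88)),('b',(520,-243))):
    for i,c in enumerate(C):
        m=getm(i,'vial_a',(*g,30))
        if m is not None: print('V',k,i,fit(lambda p:np.abs(cyl(c,p[0],p[1],11,58)-m).sum()/m.sum(),g,6))
cv2.imwrite('pics/ov3.png',cv2.resize(ov[0][130:290,190:460,::-1],(800,474),interpolation=0))
E
python3 m.py
```

```text
F 25 [614.9  -2.2  31.6] 0.242
    0 [615.3  -3.6] 0.114
    1 [ 6.167e+02 -1.000e-01] 0.105
F 50 [606.4 181.5  33.3] 0.248
    0 [606.4 180. ] 0.124
    1 [608.1 183.5] 0.099
F 100 [453.5   5.7  44.1] 0.143
    0 [453.5   5.7] 0.065
    1 [455.3   7.9] 0.067
F 250 [ 618.7 -149.1   53. ] 0.137
    0 [ 619.3 -150.9] 0.046
    1 [ 620.3 -147. ] 0.051
M 25 0 [ 437.  -164.9] 0.071
M 25 1 [ 431.4 -163.4] 0.04
M 50 0 [ 430.  -352.5] 0.07
M 50 1 [ 426.9 -351.4] 0.033
M 100 0 [395.2 168.9] 0.033
M 100 1 [391.7 168.3] 0.062
M 250 0 [ 604.3 -331.8] 0.04
M 250 1 [ 599.  -329.8] 0.026
V a 0 (array([512.79470825,  88.73072815]), np.float64(0.12422839506172839))
V a 1 (array([509.63476562,  90.62207031]), np.float64(0.6786417322834646))
V b 0 (array([ 525.87213516, -245.53229713]), np.float64(0.13494318181818182))
V b 1 (array([ 526.02536583, -242.92370224]), np.float64(0.14332329317269077))
```

View pics/ov3.png

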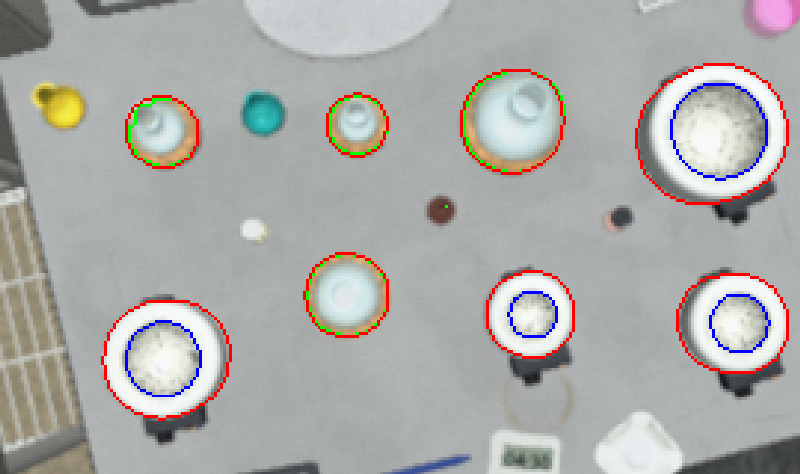

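Fits agree within 2–5 mm between views. Next I'll refine the well centres by rim brightness, and check where the monitor is.

```bash
python3 - <<'E'
from h import *
C=[manip.camera('top'),manip.camera('scene')]
def disk(c,x,y,z,r):
    im=np.zeros((400*S,640*S),np.uint8);hull(c,circ(x,y,z,r),im);return small(im)
A={'25':(433,-164),'50':(428,-352),'100':(393,168),'250':(601,-331)}
for k in MA:
    r,h,w,_=MA[k];o=[]
    for c in C:
        g=cv2.cvtColor(c['pixels'],cv2.COLOR_RGB2GRAY).astype(float)
        def cost(p):
            a=disk(c,*p,h,w);b=disk(c,*p,h,w+7)-a;d=a-disk(c,*p,h,w-6)
            return (g*d).sum()/d.sum()-(g*b).sum()/b.sum()
        o.append(fit(cost,A[k],4))
    print(k,[(x.round(1),round(f,1)) for x,f in o])
cv2.imwrite('pics/topfull.png',C[0]['pixels'][:300,150:,::-1])
E
```

```text
25 [(array([ 436.5, -163. ]), np.float64(-47.4)), (array([ 436.1, -162.5]), np.float64(-35.3))]
50 [(array([ 430.5, -352.8]), np.float64(-49.2)), (array([ 430.5, -352.1]), np.float64(-47.2))]
100 [(array([395.1, 170.4]), np.float64(-58.7)), (array([395.4, 172.8]), np.float64(-26.8))]
250 [(array([ 604.9, -331.9]), np.float64(-62.5)), (array([ 606. , -330.2]), np.float64(-42.5))]
```

View pics/topfull.png

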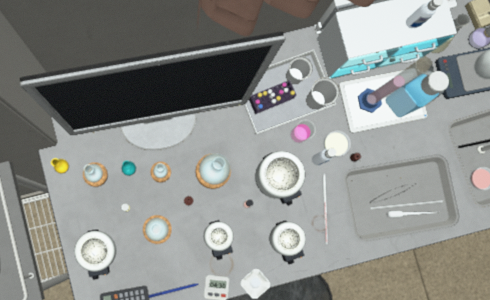

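The full top view shows the monitor's lower edge running from about (215,141) to (400,104), behind the flask row. I'll triangulate it for clearance.

```bash
python3 - <<'E'
from h import *
C=[manip.camera('top'),manip.camera('scene')]
from scipy.optimize import least_squares
for a,b in (((215,141),(286,126)),((400,104),(453,173))):
    r=least_squares(lambda p:np.concatenate([proj(C[0],p)-a,proj(C[1],p)-b]),(680,0,80));print(r.x.round(),r.fun.round(1))
print(manip.read_state()['clock'])
E
```

```text
[694. 238.  82.] [ 3.7 -3.6 -5.4  0.2]
[ 778. -232.  110.] [-1.5  0.8  1.5 -0.1]
4.45
```

```bash
python3 -m crank '[{"offset":[0.017,-0.037,0],"spin":6},{"offset":[0.034,-0.074,0],"spin":12},{"offset":[0.051,-0.111,0],"spin":18},{"offset":[0.068,-0.148,0],"spin":24.3},{"offset":[0.085,-0.185,0],"spin":24.3},{"offset":[0.102,-0.222,0],"spin":24.3},{"offset":[0.119,-0.259,0],"spin":24.3},{"offset":[0.136,-0.296,0],"spin":24.3}]' 0.6 20
python3 -m crank '[{"offset":[0.017,-0.037,0],"spin":0},{"offset":[0.034,-0.074,0],"spin":0},{"offset":[0.051,-0.111,0],"spin":0},{"offset":[0.068,-0.148,0],"spin":0},{"offset":[0.080,-0.170,0],"spin":0},{"offset":[0.080,-0.170,0],"spin":0},{"offset":[0.080,-0.170,0],"spin":0},{"offset":[0.080,-0.170,0],"spin":0}]'
```

```text
clock: 5.12
eef_pos: [362.5, 203.5, 172.7]
eef_rot: [3.141, 0.001, -3.141]
wrist_force: [1.0, 1.6, 0.4]
finger_gap: 56.5
clock: 5.78
eef_pos: [442.2, 33.9, 172.6]
eef_rot: [3.141, 0.0, -3.141]
wrist_force: [0.3, 0.4, -0.8]
finger_gap: 56.4
```

```bash
python3 -m crank '[{"offset":[0.012,-0.0275,0],"spin":0},{"offset":[0.012,-0.0275,0],"spin":0},{"offset":[0.012,-0.0275,-0.03],"spin":0},{"offset":[0.012,-0.0275,-0.06],"spin":0},{"offset":[0.012,-0.0275,-0.0875],"spin":0},{"offset":[0.012,-0.0275,-0.0875],"spin":0},{"offset":[0.012,-0.0275,-0.0875],"spin":0},{"offset":[0.012,-0.0275,-0.0875],"spin":0}]'
python3 - <<'E'
from h import *
a=manip.camera('scene')['pixels'][130:290,210:370,::-1];b=manip.camera('top')['pixels'][150:290,230:390,::-1]
cv2.imwrite('pics/g1.png',np.hstack([cv2.resize(a,(400,400)),cv2.resize(b,(400,400))]))
E
```

```text
clock: 6.45
eef_pos: [454.9, 7.1, 86.8]
eef_rot: [3.141, 0.002, -3.14]
wrist_force: [-0.2, -0.4, -0.3]
finger_gap: 56.5
```

View pics/g1.png

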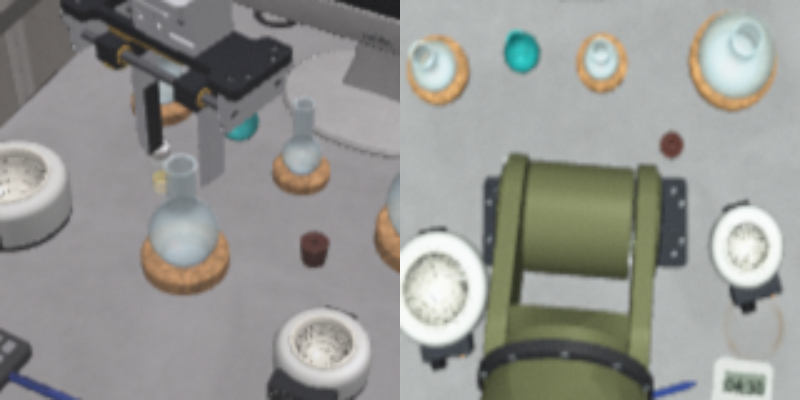

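```bash
python3 - <<'E'
from h import *
c=manip.camera('scene')
for p in ((454.9,7.1,86.8),(454.9,35,86.8),(454.9,-21,86.8),(454,6.5,123),(454,6.5,104)): print(p,((proj(c,p)-(210,130))*2.5).round())
s=manip.read_state();print(s['eef_pos'],s['eef_rot'],s['joints'])
E
```

```text
(454.9, 7.1, 86.8) [182. 194.]
(454.9, 35, 86.8) [158. 179.]
(454.9, -21, 86.8) [206. 208.]
(454, 6.5, 123) [180. 163.]
(454, 6.5, 104) [181. 180.]
[455.04515414   6.64143916  86.72392461] [ 3.14128386e+00  3.05216297e-03 -3.14072936e+00] [-6.62591400e-02  1.84563496e-01  1.87928594e+00  5.83107078e-04
  1.07471871e+00 -1.63819600e+00]
```

```bash
python3 - <<'E'
from h import *
c=manip.camera('scene')
a=c['pixels'].copy()[120:220,220:340,::-1]
cv2.imwrite('pics/g2.png',cv2.resize(a,None,fx=6,fy=6,interpolation=cv2.INTER_CUBIC))
E
```

```text
(no output)
```

View pics/g2.png

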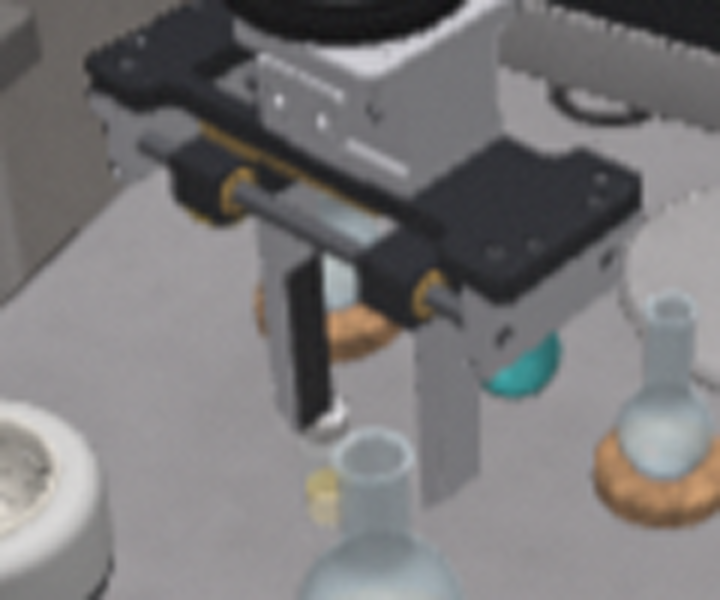

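```bash
python3 - <<'E'
from h import *
c=manip.camera('top');s=manip.camera('scene')
for z in (170,185,200,215,230): print(z,[ray(c,(230+u/2.5,150+v/2.857),z).round()[:2] for u,v in ((84,178),(90,265),(286,178),(286,265))])
# dark plate corners in the scene crop at several heights
for z in (170,185,200,215,230): print(z,[ray(s,(220+u/6,120+v/6),z).round()[:2] for u,v in ((500,290),(640,175),(88,60))])
for z in (70,87,100,115): print(z,[ray(s,(220+u/6,120+v/6),z).round()[:2] for u,v in ((300,430),(430,505),(480,475),(278,385))])
E
```

```text
170 [array([493., 106.]), array([420.,  99.]), array([494., -88.]), array([421., -88.])]
185 [array([492., 104.]), array([421.,  97.]), array([493., -87.]), array([422., -87.])]
200 [array([491., 102.]), array([421.,  95.]), array([493., -86.]), array([422., -86.])]
215 [array([491., 100.]), array([421.,  93.]), array([492., -85.]), array([422., -85.])]
230 [array([490.,  98.]), array([422.,  91.]), array([491., -84.]), array([423., -84.])]
170 [array([506.,  -8.]), array([591.,  -2.]), array([511., 207.])]
185 [array([491., -21.]), array([574., -15.]), array([497., 188.])]
200 [array([477., -33.]), array([556., -28.]), array([482., 168.])]
215 [array([462., -46.]), array([539., -41.]), array([467., 149.])]
230 [array([448., -59.]), array([522., -53.]), array([453., 130.])]
70 [array([487.,  78.]), array([488.,  12.]), array([512.,   9.]), array([500., 103.])]
87 [array([474.,  64.]), array([475.,  -1.]), array([499.,  -4.]), array([487.,  88.])]
100 [array([464.,  52.]), array([465., -10.]), array([488., -13.]), array([477.,  77.])]
115 [array([452.,  40.]), array([453., -21.]), array([476., -24.]), array([465.,  63.])]
```

In the enlarged crop the fingertips project to about z≈113, yet the state says 87. The top view agrees in x and y. I'll test it safely: open wide, lower 24 mm (the fingers clear the bulb either way), close softly and read the gap. 25 mm means the neck, about 50 mm means the bulb.

```bash
python3 -m crank '[{"offset":[0,0,0],"spin":0},{"offset":[0,0,0],"spin":0},{"offset":[0,0,0],"spin":0},{"offset":[0,0,0],"spin":0},{"offset":[0,0,-0.008],"spin":0},{"offset":[0,0,-0.016],"spin":0},{"offset":[0,0,-0.024],"spin":0},{"offset":[0,0,-0.024],"spin":0}]' 1 4
python3 -m crank '[{"offset":[0,0,0],"spin":0},{"offset":[0,0,0],"spin":0},{"offset":[0,0,0],"spin":0},{"offset":[0,0,0],"spin":0},{"offset":[0,0,0],"spin":0},{"offset":[0,0,0],"spin":0},{"offset":[0,0,0],"spin":0},{"offset":[0,0,0],"spin":0}]' 0.1 4
python3 - <<'E'
from h import *
c=manip.camera('scene')
a=c['pixels'].copy()[120:220,220:340,::-1]
cv2.imwrite('pics/g3.png',cv2.resize(a,None,fx=6,fy=6,interpolation=cv2.INTER_CUBIC))
E
```

```text
clock: 7.42
eef_pos: [453.5, 6.5, 59.9]
eef_rot: [3.141, -0.001, -3.141]
wrist_force: [-0.2, 0.4, -0.9]
finger_gap: 94.0
clock: 8.08
eef_pos: [453.5, 6.5, 60.0]
eef_rot: [3.141, -0.001, -3.141]
wrist_force: [-0.4, 1.3, -0.1]
finger_gap: 44.1
```

View pics/g3.png

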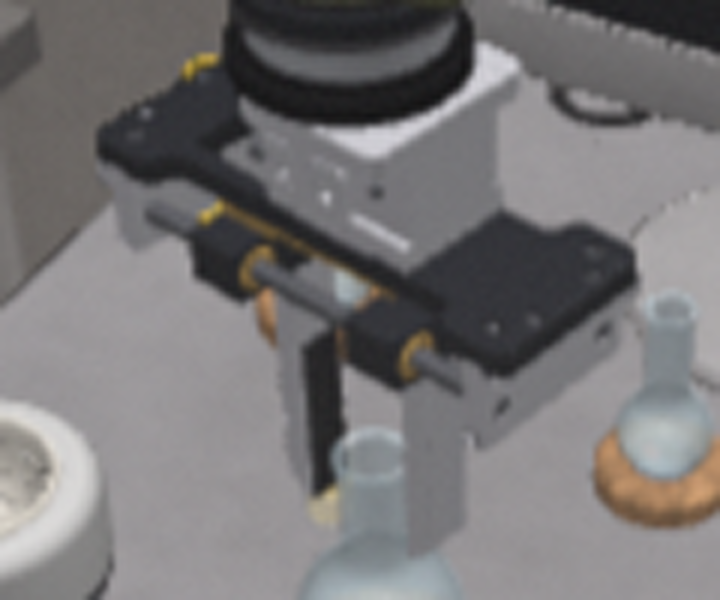

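```bash
python3 -m crank '[{"offset":[0,0,0],"spin":0},{"offset":[0,0,0],"spin":0},{"offset":[0,0,0],"spin":0},{"offset":[0,0,0],"spin":0},{"offset":[0,0,0],"spin":0},{"offset":[0,0,0],"spin":0},{"offset":[0,0,0],"spin":0},{"offset":[0,0,0],"spin":0}]' 0.1 4
```

```text
clock: 8.8
eef_pos: [453.6, 6.5, 59.9]
eef_rot: [3.141, -0.001, -3.141]
wrist_force: [-0.3, 0.4, 0.7]
finger_gap: 24.8
```

The gap of 24.8 mm is the neck, so the real fingertips sit about 26 mm higher than the reported TCP z. I'll correct for this in all heights. Firm grip, then lift and carry.

```bash
python3 -m crank '[{"offset":[0,0,0],"spin":0},{"offset":[0,0,0],"spin":0},{"offset":[0,0,0.005],"spin":0},{"offset":[0,0,0.025],"spin":0},{"offset":[0,0,0.05],"spin":0},{"offset":[0,0,0.075],"spin":0},{"offset":[0,0,0.1],"spin":0},{"offset":[0,0,0.1],"spin":0}]' 0 20
python3 -m crank '[{"offset":[-0.008,0.023,0],"spin":0},{"offset":[-0.018,0.05,0],"spin":0},{"offset":[-0.028,0.078,0],"spin":0},{"offset":[-0.038,0.106,0],"spin":0},{"offset":[-0.048,0.134,0],"spin":0},{"offset":[-0.055,0.154,0],"spin":0},{"offset":[-0.0585,0.1645,0],"spin":0},{"offset":[-0.0585,0.1645,0],"spin":0}]'
cat > see.py <<'E'
import sys
from h import *
# see.py K x y z : fit held flask silhouette (scene) near guess; optionally save crop
k=sys.argv[1];g=np.array([float(v) for v in sys.argv[2:5]])
c=manip.camera('scene');m=getm(1,f'flask_{k}_bulb',g)
print(manip.read_state()['eef_pos'].round(1),manip.read_state()['wrist_force'].round(1))
if m is not None:
    for fz in (None,):
        x,f=fit(lambda p:np.abs(flask(c,p,k)-m).sum()/m.sum(),g,5);print('free',x.round(1),round(f,3))
    x,f=fit(lambda p:np.abs(flask(c,(p[0],p[1],g[2]),k)-m).sum()/m.sum(),g[:2],5);print('z fixed',x.round(1),round(f,3))
a=c['pixels'].copy()
if m is not None:
    cs,_=cv2.findContours((flask(c,(*x,g[2]),k)>.5).astype(np.uint8),0,1);cv2.drawContours(a,cs,-1,(255,0,0),1)
r,h,w,_=MA[k]
W={'25':(436.3,-162.8),'50':(430.5,-352.5),'100':(395.2,171),'250':(605.4,-331)}[k]
for p in circ(*W,h,w): u,v=proj(c,p).round().astype(int);a[v,u]=(0,0,255)
u,v=proj(c,g).astype(int);u=min(max(u,60),580);v=min(max(v,50),350)
cv2.imwrite(sys.argv[5],cv2.resize(a[v-50:v+50,u-60:u+60,::-1],None,fx=5,fy=5,interpolation=0))
E
python3 see.py 100 395 171 144 pics/p1.png
```

```text
clock: 9.47
eef_pos: [455.3, 6.4, 164.6]
eef_rot: [3.141, 0.006, -3.141]
wrist_force: [0.0, 0.1, -1.5]
finger_gap: 24.6
clock: 10.13
eef_pos: [395.9, 172.5, 164.2]
eef_rot: [3.141, 0.005, -3.139]
wrist_force: [-0.1, 0.0, -1.4]
finger_gap: 24.8
[396.9 170.5 164.3] [ 0.2 -0.4 -0.2]
free [412.6 200.  123.1] 0.185
z fixed [398.6 176.3] 0.224
```

View pics/p1.png

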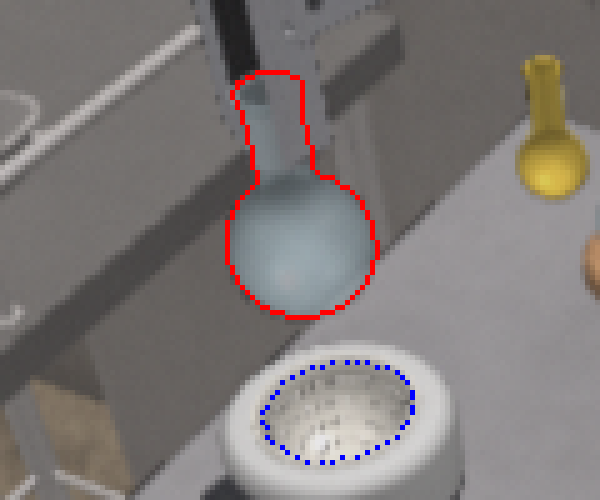

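```bash
python3 - <<'E'
from h import *
c=manip.camera('scene');u,v=proj(c,(395,171,144)).astype(int);print(u,v,min(max(u,60),580),min(max(v,50),350))
u=min(max(u,60),580);v=min(max(v,50),350)
for p in ((396.9,170.5,148.5),(396.9,170.5,144),(391,170.5,148.5)): print((proj(c,p)-(u-60,v-50))*5)
E
```

```text
206 168 206 168
[304.85778558 243.28899405]
[306.69227161 251.62356439]
[293.82944063 249.72049891]
```

Predicted bulb centre is (305,243) and the crop shows about (303,245), so they agree within 1 mm. Lowering.

```bash
python3 -m crank '[{"offset":[-0.0017,0.0005,-0.01],"spin":0},{"offset":[-0.0017,0.0005,-0.025],"spin":0},{"offset":[-0.0017,0.0005,-0.04],"spin":0},{"offset":[-0.0017,0.0005,-0.055],"spin":0},{"offset":[-0.0017,0.0005,-0.065],"spin":0},{"offset":[-0.0017,0.0005,-0.075],"spin":0},{"offset":[-0.0017,0.0005,-0.082],"spin":0},{"offset":[-0.0017,0.0005,-0.082],"spin":0}]'
python3 -m crank '[{"offset":[0,0,-0.001],"spin":0},{"offset":[0,0,-0.002],"spin":0},{"offset":[0,0,-0.003],"spin":0},{"offset":[0,0,-0.004],"spin":0},{"offset":[0,0,-0.005],"spin":0},{"offset":[0,0,-0.006],"spin":0},{"offset":[0,0,-0.007],"spin":0},{"offset":[0,0,-0.007],"spin":0}]'
```

```text
clock: 11.0
eef_pos: [394.8, 170.4, 81.1]
eef_rot: [-3.141, 0.003, 3.141]
wrist_force: [-0.1, -0.1, -1.9]
finger_gap: 24.7
clock: 11.67
eef_pos: [394.7, 170.4, 74.0]
eef_rot: [-3.141, 0.003, 3.141]
wrist_force: [-0.3, 0.7, -0.7]
finger_gap: 24.5
```

```bash
python3 -m crank '[{"offset":[0,0,-0.001],"spin":0},{"offset":[0,0,-0.002],"spin":0},{"offset":[0,0,-0.003],"spin":0},{"offset":[0,0,-0.004],"spin":0},{"offset":[0,0,-0.004],"spin":0},{"offset":[0,0,-0.004],"spin":0},{"offset":[0,0,-0.004],"spin":0},{"offset":[0,0,-0.004],"spin":0}]'
python3 see.py 100 395 171 54 pics/p2.png; python3 - <<'E'
from h import *
print(manip.read_state()['wrist_force'])
E
```

```text
clock: 12.33
eef_pos: [395.0, 170.6, 70.3]
eef_rot: [-3.141, 0.004, 3.141]
wrist_force: [-2.0, 0.8, 5.1]
finger_gap: 24.6
[394.9 170.6  70.3] [-1.   0.9  5.7]
free [395.8 173.8  55.7] 0.317
z fixed [396.7 174.8] 0.311
[-1.04937166  0.91461561  5.68318627]
```

```bash
python3 -m crank '[{"offset":[0,0,0],"spin":0},{"offset":[0,0,0],"spin":0},{"offset":[0,0,0],"spin":0},{"offset":[0,0,0],"spin":0},{"offset":[0,0,0.02],"spin":0},{"offset":[0,0,0.05],"spin":0},{"offset":[0,0,0.08],"spin":0},{"offset":[0,0,0.09],"spin":0}]' 0.5
python3 see.py 100 395 171 52 pics/p3.png
```

```text
clock: 13.15
eef_pos: [396.1, 170.9, 163.9]
eef_rot: [3.141, 0.008, 3.141]
wrist_force: [-0.5, 0.2, 0.1]
finger_gap: 47.1
[395.  170.5 160. ] [-0.5  0.3 -0.7]
free [417.1 208.4  22.2] 0.104
z fixed [397.3 175.7] 0.149
```

View pics/p3.png

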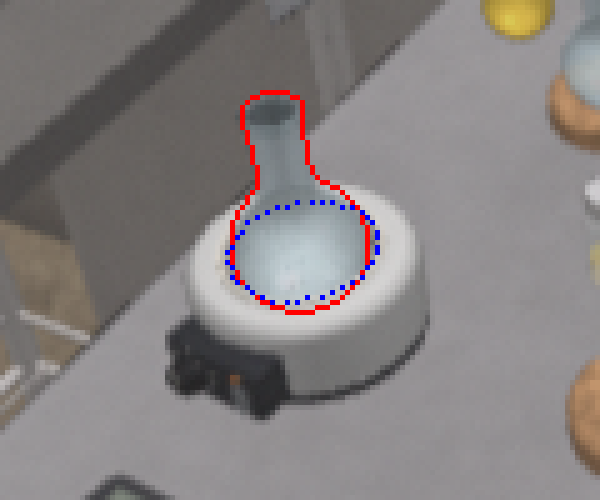

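Flask 100 is seated upright, with its bulb centred on the blue well ring. Next is flask 25, the clear one in cork.

```bash
python3 -m crank '[{"offset":[0.031,-0.025,0],"spin":0},{"offset":[0.063,-0.049,0],"spin":0},{"offset":[0.094,-0.074,0],"spin":0},{"offset":[0.126,-0.099,0],"spin":0},{"offset":[0.157,-0.123,0],"spin":0},{"offset":[0.189,-0.148,0],"spin":0},{"offset":[0.21,-0.165,0],"spin":0},{"offset":[0.2205,-0.1727,0],"spin":0}]' 0.45
python3 -m crank '[{"offset":[0,0,0],"spin":0},{"offset":[0,0,0],"spin":0},{"offset":[0,0,0],"spin":0},{"offset":[0,0,0],"spin":0},{"offset":[0,0,0],"spin":0},{"offset":[0,0,0],"spin":0},{"offset":[0,0,-0.01],"spin":0},{"offset":[0,0,-0.02],"spin":0}]'
python3 -c "
from h import *
print(manip.read_state()['eef_pos'])"
```

```text
clock: 13.97
eef_pos: [616.5, -4.7, 156.6]
eef_rot: [-3.141, 0.001, 3.139]
wrist_force: [-0.6, 0.2, -0.4]
finger_gap: 42.6
clock: 14.63
eef_pos: [616.6, -4.5, 136.3]
eef_rot: [-3.141, 0.002, 3.139]
wrist_force: [-1.4, -1.3, -0.6]
finger_gap: 42.4
[616.5728828   -4.45394038 136.34138237]
```

```bash
python3 -m crank '[{"offset":[-0.001,0.0022,0],"spin":0},{"offset":[-0.001,0.0022,-0.02],"spin":0},{"offset":[-0.001,0.0022,-0.04],"spin":0},{"offset":[-0.001,0.0022,-0.06],"spin":0},{"offset":[-0.001,0.0022,-0.08],"spin":0},{"offset":[-0.001,0.0022,-0.1],"spin":0},{"offset":[-0.001,0.0022,-0.106],"spin":0},{"offset":[-0.001,0.0022,-0.106],"spin":0}]'
python3 -m crank '[{"offset":[0,0,0],"spin":0},{"offset":[0,0,0],"spin":0},{"offset":[0,0,0],"spin":0},{"offset":[0,0,0],"spin":0},{"offset":[0,0,0],"spin":0},{"offset":[0,0,0],"spin":0},{"offset":[0,0,0],"spin":0},{"offset":[0,0,0],"spin":0}]' 0.05 12
python3 - <<'E'
from h import *
c=manip.camera('scene');u,v=proj(c,(615,-2,60)).astype(int)
cv2.imwrite('pics/q1.png',cv2.resize(c['pixels'][v-50:v+50,u-60:u+60,::-1],None,fx=5,fy=5,interpolation=cv2.INTER_CUBIC))
E
```

```text
clock: 15.3
eef_pos: [614.5, -2.1, 28.6]
eef_rot: [-3.142, -0.001, 3.139]
wrist_force: [-0.3, 0.1, -0.2]
finger_gap: 42.4
clock: 15.97
eef_pos: [614.9, -2.1, 29.2]
eef_rot: [-3.141, -0.0, 3.139]
wrist_force: [0.1, 0.5, 6.5]
finger_gap: 18.8
```

View pics/q1.png

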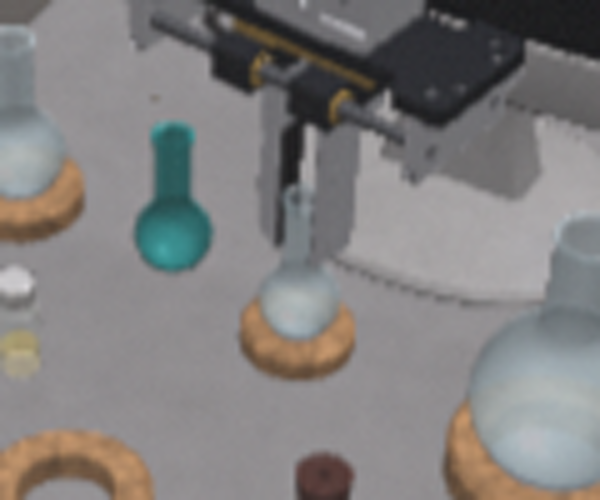

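The crop shows the neck of clear flask 25 at (298,235) between the pads, with a gap of 18.8 mm. Lift and carry to mantle 25.

```bash
python3 -m crank '[{"offset":[0,0,0],"spin":0},{"offset":[0,0,0.003],"spin":0},{"offset":[0,0,0.01],"spin":0},{"offset":[0,0,0.025],"spin":0},{"offset":[0,0,0.045],"spin":0},{"offset":[0,0,0.065],"spin":0},{"offset":[0,0,0.08],"spin":0},{"offset":[0,0,0.08],"spin":0}]' 0 15
python3 -m crank '[{"offset":[-0.02,-0.018,0],"spin":0},{"offset":[-0.05,-0.045,0],"spin":0},{"offset":[-0.08,-0.072,0],"spin":0},{"offset":[-0.11,-0.099,0],"spin":0},{"offset":[-0.14,-0.126,0],"spin":0},{"offset":[-0.165,-0.149,0],"spin":0},{"offset":[-0.1787,-0.1607,0],"spin":0},{"offset":[-0.1787,-0.1607,0],"spin":0}]'
python3 see.py 25 436 -163 106 pics/q2.png
```

```text
clock: 16.68
eef_pos: [616.2, -2.2, 112.8]
eef_rot: [-3.141, 0.005, 3.139]
wrist_force: [-0.3, -0.1, 0.6]
finger_gap: 18.6
clock: 17.35
eef_pos: [435.1, -164.5, 112.3]
eef_rot: [-3.141, 0.004, 3.137]
wrist_force: [-0.5, -0.0, -0.4]
finger_gap: 18.8
[ 437.8 -162.6  112.5] [0.8 0.3 0.2]
free [ 437.3 -162.3  111.2] 0.164
z fixed [ 441.2 -159.7] 0.163
```

View pics/q2.png

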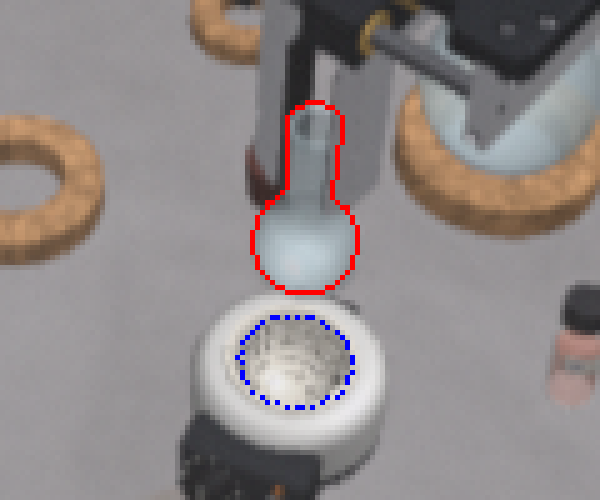

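```bash
python3 -m crank '[{"offset":[-0.0012,-0.0002,0],"spin":0},{"offset":[-0.0012,-0.0002,-0.015],"spin":0},{"offset":[-0.0012,-0.0002,-0.03],"spin":0},{"offset":[-0.0012,-0.0002,-0.042],"spin":0},{"offset":[-0.0012,-0.0002,-0.05],"spin":0},{"offset":[-0.0012,-0.0002,-0.056],"spin":0},{"offset":[-0.0012,-0.0002,-0.06],"spin":0},{"offset":[-0.0012,-0.0002,-0.06],"spin":0}]'
python3 -m crank '[{"offset":[0,0,-0.001],"spin":0},{"offset":[0,0,-0.002],"spin":0},{"offset":[0,0,-0.003],"spin":0},{"offset":[0,0,-0.004],"spin":0},{"offset":[0,0,-0.005],"spin":0},{"offset":[0,0,-0.005],"spin":0},{"offset":[0,0,-0.005],"spin":0},{"offset":[0,0,-0.005],"spin":0}]'
```

```text
clock: 18.17
eef_pos: [436.6, -162.5, 52.0]
eef_rot: [3.141, 0.004, 3.14]
wrist_force: [0.1, 0.8, -1.1]
finger_gap: 18.6
clock: 18.83
eef_pos: [436.6, -162.5, 47.1]
eef_rot: [3.141, 0.004, 3.14]
wrist_force: [0.8, 0.3, -0.7]
finger_gap: 19.0
```

```bash
python3 -m crank '[{"offset":[0,0,-0.001],"spin":0},{"offset":[0,0,-0.002],"spin":0},{"offset":[0,0,-0.003],"spin":0},{"offset":[0,0,-0.004],"spin":0},{"offset":[0,0,-0.004],"spin":0},{"offset":[0,0,-0.004],"spin":0},{"offset":[0,0,-0.004],"spin":0},{"offset":[0,0,-0.004],"spin":0}]'
python3 -m crank '[{"offset":[0,0,-0.0005],"spin":0},{"offset":[0,0,-0.001],"spin":0},{"offset":[0,0,-0.0015],"spin":0},{"offset":[0,0,-0.002],"spin":0},{"offset":[0,0,-0.002],"spin":0},{"offset":[0,0,-0.002],"spin":0},{"offset":[0,0,-0.002],"spin":0},{"offset":[0,0,-0.002],"spin":0}]'
```

```text
clock: 19.5
eef_pos: [436.6, -162.5, 43.1]
eef_rot: [3.141, 0.004, 3.14]
wrist_force: [-0.2, -0.4, -1.1]
finger_gap: 18.5
clock: 20.17
eef_pos: [436.6, -162.5, 41.2]
eef_rot: [3.142, 0.004, 3.14]
wrist_force: [0.0, -0.4, 0.3]
finger_gap: 18.8
```

```bash
python3 -m crank '[{"offset":[0,0,-0.0005],"spin":0},{"offset":[0,0,-0.001],"spin":0},{"offset":[0,0,-0.0015],"spin":0},{"offset":[0,0,-0.002],"spin":0},{"offset":[0,0,-0.002],"spin":0},{"offset":[0,0,-0.002],"spin":0},{"offset":[0,0,-0.002],"spin":0},{"offset":[0,0,-0.002],"spin":0}]'
python3 see.py 25 436 -163 40 pics/q3.png
```

```text
clock: 20.83
eef_pos: [437.0, -162.6, 39.9]
eef_rot: [-3.141, 0.005, 3.14]
wrist_force: [-2.8, 2.1, 11.1]
finger_gap: 18.8
[ 437.  -162.6   39.9] [-2.6  2.7 11.2]
free [ 436.7 -160.4   40.8] 0.234
z fixed [ 437.6 -160.4] 0.23
```

Contact at 11 N with the bulb fit at z≈40, so it is seated. Release and rise, then go to flask 50.

```bash
python3 -m crank '[{"offset":[0,0,0],"spin":0},{"offset":[0,0,0],"spin":0},{"offset":[0,0,0],"spin":0},{"offset":[0,0,0],"spin":0},{"offset":[0,0,0.02],"spin":0},{"offset":[0,0,0.05],"spin":0},{"offset":[0,0,0.08],"spin":0},{"offset":[0,0,0.1],"spin":0}]' 0.45
python3 -m crank '[{"offset":[0.015,0.03,0],"spin":0},{"offset":[0.033,0.066,0],"spin":0},{"offset":[0.051,0.102,0],"spin":0},{"offset":[0.069,0.138,0],"spin":0},{"offset":[0.087,0.174,0],"spin":0},{"offset":[0.105,0.21,0],"spin":0},{"offset":[0.123,0.246,0],"spin":0},{"offset":[0.14,0.28,0],"spin":0}]' 0.5
python3 see.py 25 436 -163 40 pics/q3.png
```

```text
clock: 21.65
eef_pos: [437.4, -162.8, 142.4]
eef_rot: [-3.141, 0.007, 3.14]
wrist_force: [-0.3, 0.2, 0.5]
finger_gap: 42.2
clock: 22.32
eef_pos: [577.9, 119.4, 142.1]
eef_rot: [-3.141, 0.007, 3.14]
wrist_force: [1.2, -0.7, 0.5]
finger_gap: 47.2
[577.5 119.1 141.4] [ 0.4 -0.5 -1. ]
free [ 435.4 -160.8   41.5] 0.16
z fixed [ 436.9 -159.8] 0.154
```

View pics/q3.png

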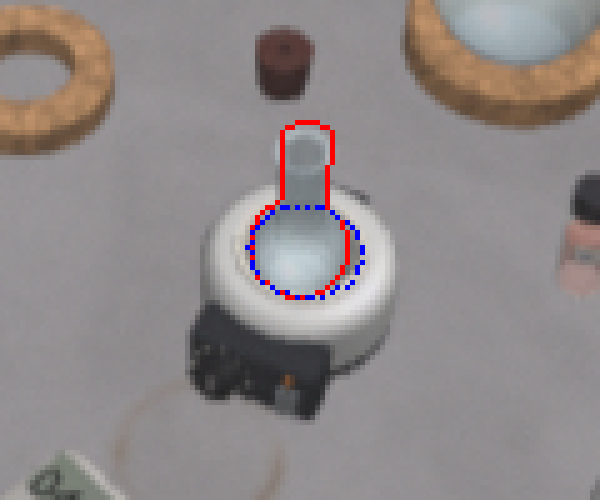

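Flask 25 is seated upright. Going on to flask 50.

```bash
python3 -m crank '[{"offset":[0.015,0.031,0],"spin":0},{"offset":[0.0295,0.0624,0],"spin":0},{"offset":[0.0295,0.0624,0],"spin":0},{"offset":[0.0295,0.0624,0],"spin":0},{"offset":[0.0295,0.0624,-0.01],"spin":0},{"offset":[0.0295,0.0624,-0.025],"spin":0},{"offset":[0.0295,0.0624,-0.03],"spin":0},{"offset":[0.0295,0.0624,-0.03],"spin":0}]'
python3 see.py 50 607 181.5 31 pics/r0.png
```

```text
clock: 23.13
eef_pos: [606.1, 180.2, 109.8]
eef_rot: [-3.14, 0.003, 3.141]
wrist_force: [0.1, 0.3, -0.6]
finger_gap: 47.0
[607.2 181.  112.1] [0.3 0.1 0.2]
free [607.2 181.6  36.6] 0.102
z fixed [612.3 187.5] 0.111
```

```bash
python3 -m crank '[{"offset":[0,0.0005,-0.015],"spin":0},{"offset":[0,0.0005,-0.03],"spin":0},{"offset":[0,0.0005,-0.045],"spin":0},{"offset":[0,0.0005,-0.06],"spin":0},{"offset":[0,0.0005,-0.071],"spin":0},{"offset":[0,0.0005,-0.071],"spin":0},{"offset":[0,0.0005,-0.071],"spin":0},{"offset":[0,0.0005,-0.071],"spin":0}]'
python3 -m crank '[{"offset":[0,0,0],"spin":0},{"offset":[0,0,0],"spin":0},{"offset":[0,0,0],"spin":0},{"offset":[0,0,0],"spin":0},{"offset":[0,0,0],"spin":0},{"offset":[0,0,0],"spin":0},{"offset":[0,0,0],"spin":0},{"offset":[0,0,0],"spin":0}]' 0.05 12
```

```text
clock: 23.95
eef_pos: [607.8, 181.7, 42.3]
eef_rot: [-3.141, 0.008, -3.141]
wrist_force: [-0.3, -0.0, -0.4]
finger_gap: 46.9
clock: 24.62
eef_pos: [608.0, 181.7, 42.5]
eef_rot: [-3.141, 0.008, -3.141]
wrist_force: [1.0, -0.4, 1.6]
finger_gap: 22.2
```

```bash
python3 -m crank '[{"offset":[0,0,0],"spin":0},{"offset":[0,0,0.003],"spin":0},{"offset":[0,0,0.015],"spin":0},{"offset":[0,0,0.04],"spin":0},{"offset":[0,0,0.07],"spin":0},{"offset":[0,0,0.1],"spin":0},{"offset":[0,0,0.12],"spin":0},{"offset":[0,0,0.12],"spin":0}]' 0 18
python3 -m crank '[{"offset":[-0.006,-0.018,0],"spin":0},{"offset":[-0.017,-0.051,0],"spin":0},{"offset":[-0.028,-0.084,0],"spin":0},{"offset":[-0.039,-0.117,0],"spin":0},{"offset":[-0.05,-0.15,0],"spin":0},{"offset":[-0.061,-0.183,0],"spin":0},{"offset":[-0.072,-0.216,0],"spin":0},{"offset":[-0.083,-0.249,0],"spin":0}]'
```

```text
clock: 25.28
eef_pos: [609.6, 182.1, 168.6]
eef_rot: [3.14, 0.016, -3.141]
wrist_force: [-0.2, 0.9, -0.0]
finger_gap: 21.5
clock: 25.95
eef_pos: [525.5, -68.2, 168.5]
eef_rot: [3.14, 0.015, -3.141]
wrist_force: [0.2, -1.1, -0.1]
finger_gap: 21.7
```

```bash
python3 -m crank '[{"offset":[-0.013,-0.039,0],"spin":0},{"offset":[-0.026,-0.078,0],"spin":0},{"offset":[-0.039,-0.117,0],"spin":0},{"offset":[-0.052,-0.156,0],"spin":0},{"offset":[-0.065,-0.195,0],"spin":0},{"offset":[-0.077,-0.232,0],"spin":0},{"offset":[-0.088,-0.264,0],"spin":0},{"offset":[-0.095,-0.2843,0],"spin":0}]'
python3 see.py 50 430.5 -352.5 158 pics/r1.png
```

```text
clock: 26.62
eef_pos: [428.8, -355.1, 168.2]
eef_rot: [3.14, 0.015, 3.14]
wrist_force: [0.3, -0.2, -0.3]
finger_gap: 21.4
[ 429.7 -353.3  167.9] [ 0.1 -0.3 -0.8]
free [ 425.2 -356.8  163. ] 0.052
z fixed [ 428.8 -356.1] 0.055
```

```bash
python3 -m crank '[{"offset":[0.0018,0.0012,-0.01],"spin":0},{"offset":[0.0018,0.0012,-0.025],"spin":0},{"offset":[0.0018,0.0012,-0.04],"spin":0},{"offset":[0.0018,0.0012,-0.055],"spin":0},{"offset":[0.0018,0.0012,-0.068],"spin":0},{"offset":[0.0018,0.0012,-0.078],"spin":0},{"offset":[0.0018,0.0012,-0.08],"spin":0},{"offset":[0.0018,0.0012,-0.08],"spin":0}]'
python3 see.py 50 430.5 -352.5 78 pics/r2.png
```

```text
clock: 27.43
eef_pos: [431.6, -351.2, 87.3]
eef_rot: [3.139, 0.014, 3.141]
wrist_force: [-0.2, -0.5, -0.7]
finger_gap: 21.6
[ 431.9 -352.2   88.7] [ 0.   0.7 -0.6]
free [ 434.7 -350.7   74.9] 0.069
z fixed [ 432.7 -351.2] 0.073
```

View pics/r2.png

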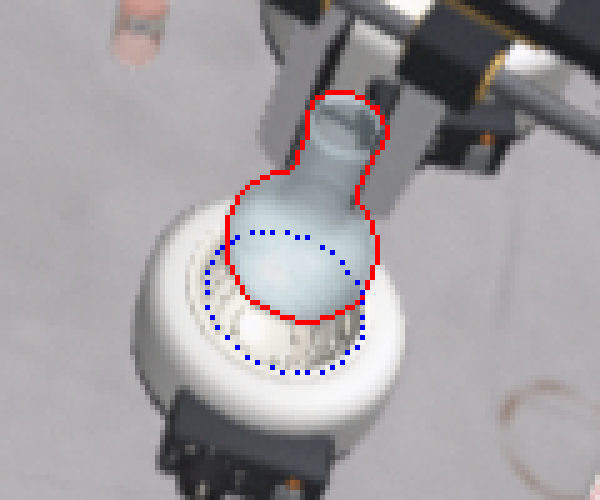

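The crop shows flask 50 above the well, with the bulb at (303,245) and the mouth at about (280,300). Measured offset is about (−1.5, −0.3) mm. Lowering.

```bash
python3 -m crank '[{"offset":[-0.0015,-0.0004,-0.003],"spin":0},{"offset":[-0.0015,-0.0004,-0.009],"spin":0},{"offset":[-0.0015,-0.0004,-0.014],"spin":0},{"offset":[-0.0015,-0.0004,-0.019],"spin":0},{"offset":[-0.0015,-0.0004,-0.023],"spin":0},{"offset":[-0.0015,-0.0004,-0.026],"spin":0},{"offset":[-0.0015,-0.0004,-0.027],"spin":0},{"offset":[-0.0015,-0.0004,-0.027],"spin":0}]'
python3 -m crank '[{"offset":[0,0,-0.001],"spin":0},{"offset":[0,0,-0.002],"spin":0},{"offset":[0,0,-0.003],"spin":0},{"offset":[0,0,-0.004],"spin":0},{"offset":[0,0,-0.004],"spin":0},{"offset":[0,0,-0.004],"spin":0},{"offset":[0,0,-0.004],"spin":0},{"offset":[0,0,-0.004],"spin":0}]'
```

```text
clock: 28.25
eef_pos: [430.3, -352.5, 61.4]
eef_rot: [3.14, 0.015, 3.14]
wrist_force: [-0.7, -0.2, -0.6]
finger_gap: 21.3
clock: 28.92
eef_pos: [430.3, -352.5, 57.4]
eef_rot: [3.14, 0.015, 3.14]
wrist_force: [1.1, 0.2, -0.8]
finger_gap: 21.7
```

```bash
python3 -m crank '[{"offset":[0,0,-0.0005],"spin":0},{"offset":[0,0,-0.001],"spin":0},{"offset":[0,0,-0.0015],"spin":0},{"offset":[0,0,-0.002],"spin":0},{"offset":[0,0,-0.0025],"spin":0},{"offset":[0,0,-0.0025],"spin":0},{"offset":[0,0,-0.0025],"spin":0},{"offset":[0,0,-0.0025],"spin":0}]'
python3 -m crank '[{"offset":[0,0,-0.0005],"spin":0},{"offset":[0,0,-0.001],"spin":0},{"offset":[0,0,-0.0015],"spin":0},{"offset":[0,0,-0.0015],"spin":0},{"offset":[0,0,-0.0015],"spin":0},{"offset":[0,0,-0.0015],"spin":0},{"offset":[0,0,-0.0015],"spin":0},{"offset":[0,0,-0.0015],"spin":0}]'
python3 see.py 50 430.5 -352.5 46 pics/r3.png
```

```text
clock: 29.58
eef_pos: [430.4, -352.4, 54.9]
eef_rot: [3.14, 0.015, 3.14]
wrist_force: [1.5, 1.1, 0.8]
finger_gap: 21.8
clock: 30.25
eef_pos: [430.4, -352.4, 53.4]
eef_rot: [3.14, 0.015, 3.14]
wrist_force: [2.7, 2.0, 0.5]
finger_gap: 22.1
[ 430.4 -352.4   53.4] [2.2 2.  0.7]
free [ 451.7 -348.1   14.3] 0.079
z fixed [ 430.5 -352.1] 0.127
```

```bash
python3 -m crank '[{"offset":[0.0007,0.0005,0],"spin":0},{"offset":[0.0007,0.0005,-0.0005],"spin":0},{"offset":[0.0007,0.0005,-0.001],"spin":0},{"offset":[0.0007,0.0005,-0.0015],"spin":0},{"offset":[0.0007,0.0005,-0.002],"spin":0},{"offset":[0.0007,0.0005,-0.002],"spin":0},{"offset":[0.0007,0.0005,-0.002],"spin":0},{"offset":[0.0007,0.0005,-0.002],"spin":0}]'
python3 see.py 50 430.5 -352.5 46 pics/r3.png
```

```text
clock: 31.07
eef_pos: [431.5, -352.4, 52.6]
eef_rot: [3.141, 0.017, 3.14]
wrist_force: [1.1, 3.4, 12.2]
finger_gap: 21.5
[ 431.5 -352.4   52.6] [-0.3  3.3 11.9]
free [ 450.3 -348.3   18. ] 0.078
z fixed [ 432.  -350.8] 0.136
```

```bash
python3 -m crank '[{"offset":[0,0,0],"spin":0},{"offset":[0,0,0],"spin":0},{"offset":[0,0,0],"spin":0},{"offset":[0,0,0],"spin":0},{"offset":[0,0,0.02],"spin":0},{"offset":[0,0,0.055],"spin":0},{"offset":[0,0,0.09],"spin":0},{"offset":[0,0,0.12],"spin":0}]' 0.5
python3 see.py 50 430.5 -352.5 46 pics/r3.png
python3 -m crank '[{"offset":[0.02,0.022,0],"spin":0},{"offset":[0.047,0.051,0],"spin":0},{"offset":[0.074,0.08,0],"spin":0},{"offset":[0.101,0.109,0],"spin":0},{"offset":[0.128,0.138,0],"spin":0},{"offset":[0.155,0.167,0],"spin":0},{"offset":[0.177,0.191,0],"spin":0},{"offset":[0.188,0.203,0],"spin":0}]' 0.6
python3 see.py 250 619 -149.5 51 pics/s0.png
```

```text
clock: 31.88
eef_pos: [431.4, -352.4, 174.6]
eef_rot: [3.142, 0.017, 3.14]
wrist_force: [0.4, 0.2, -0.2]
finger_gap: 47.1
[ 432.1 -353.   174.5] [-0.7  0.4 -0.4]
free [ 430.5 -350.5   48.6] 0.058
z fixed [ 432.2 -350.2] 0.058
clock: 32.7
eef_pos: [621.4, -146.7, 172.2]
eef_rot: [-3.141, 0.017, -3.141]
wrist_force: [-0.2, 0.7, 0.1]
finger_gap: 56.6
[ 619.9 -149.1  172.4] [-0.2 -0.7  0.1]
free [ 618.3 -147.9   52. ] 0.029
z fixed [ 619.5 -147.4] 0.029
```

```bash
python3 -m crank '[{"offset":[-0.0008,0.0004,-0.01],"spin":0},{"offset":[-0.0008,0.0004,-0.03],"spin":0},{"offset":[-0.0008,0.0004,-0.05],"spin":0},{"offset":[-0.0008,0.0004,-0.07],"spin":0},{"offset":[-0.0008,0.0004,-0.085],"spin":0},{"offset":[-0.0008,0.0004,-0.088],"spin":0},{"offset":[-0.0008,0.0004,-0.088],"spin":0},{"offset":[-0.0008,0.0004,-0.088],"spin":0}]'
python3 -m crank '[{"offset":[0,0,0],"spin":0},{"offset":[0,0,0],"spin":0},{"offset":[0,0,0],"spin":0},{"offset":[0,0,0],"spin":0},{"offset":[0,0,0],"spin":0},{"offset":[0,0,0],"spin":0},{"offset":[0,0,0],"spin":0},{"offset":[0,0,0],"spin":0}]' 0.1 15
```

```text
clock: 33.52
eef_pos: [618.9, -149.4, 84.9]
eef_rot: [-3.14, 0.017, 3.141]
wrist_force: [0.4, 0.8, 0.5]
finger_gap: 56.4
clock: 34.18
eef_pos: [619.1, -149.3, 85.2]
eef_rot: [-3.14, 0.017, 3.141]
wrist_force: [-0.5, 2.1, 1.8]
finger_gap: 28.8
```

```bash
python3 -m crank '[{"offset":[0,0,0],"spin":0},{"offset":[0,0,0.003],"spin":0},{"offset":[0,0,0.012],"spin":0},{"offset":[0,0,0.03],"spin":0},{"offset":[0,0,0.055],"spin":0},{"offset":[0,0,0.08],"spin":0},{"offset":[0,0,0.1],"spin":0},{"offset":[0,0,0.1],"spin":0}]' 0 25
python3 - <<'E'
from h import *
c=manip.camera('top')
print(ray(c,(468,158),0).round(),[ray(c,(490,142),z).round()[:2] for z in (50,100,150,200,250,300)])
s=manip.camera('scene')['pixels'];cv2.imwrite('pics/s1.png',cv2.resize(np.hstack([s[120:320,380:620],c['pixels'][90:290,380:540]])[:,:,::-1],None,fx=2,fy=2))
E
```

```text
clock: 34.85
eef_pos: [620.5, -149.8, 190.3]
eef_rot: [-3.138, 0.024, 3.141]
wrist_force: [0.1, -0.1, -1.2]
finger_gap: 28.5
[ 660. -452.    0.] [array([ 696., -495.]), array([ 685., -474.]), array([ 673., -452.]), array([ 662., -431.]), array([ 651., -409.]), array([ 639., -388.])]
```

View pics/s1.png

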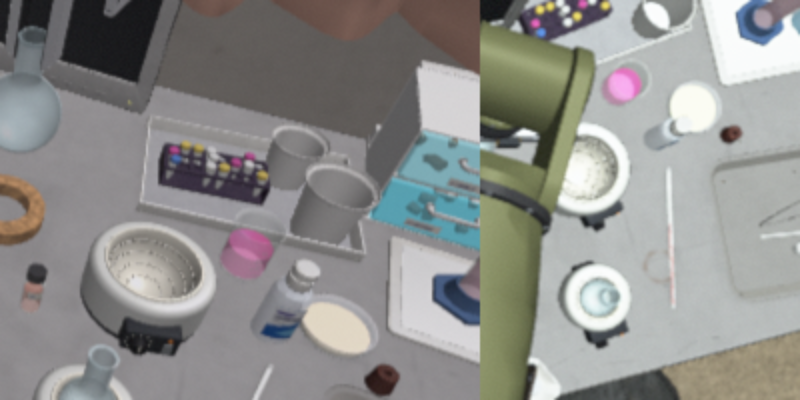

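The bottle at (660,−452) is below the gripper body's height, so the way is clear. Carrying flask 250.

```bash
python3 -m crank '[{"offset":[-0.001,-0.015,0],"spin":0},{"offset":[-0.004,-0.045,0],"spin":0},{"offset":[-0.007,-0.078,0],"spin":0},{"offset":[-0.009,-0.111,0],"spin":0},{"offset":[-0.012,-0.142,0],"spin":0},{"offset":[-0.014,-0.167,0],"spin":0},{"offset":[-0.015,-0.181,0],"spin":0},{"offset":[-0.015,-0.181,0],"spin":0}]'
python3 see.py 250 605 -331 156 pics/s2.png
python3 -m crank '[{"offset":[0,0,-0.005],"spin":0},{"offset":[0,0,-0.012],"spin":0},{"offset":[0,0,-0.02],"spin":0},{"offset":[0,0,-0.028],"spin":0},{"offset":[0,0,-0.035],"spin":0},{"offset":[0,0,-0.04],"spin":0},{"offset":[0,0,-0.04],"spin":0},{"offset":[0,0,-0.04],"spin":0}]'
python3 see.py 250 605 -331 116 pics/s3.png
```

```text
clock: 35.62
eef_pos: [602.7, -333.3, 183.1]
eef_rot: [-3.141, 0.016, 3.138]
wrist_force: [0.2, 1.2, -1.5]
finger_gap: 28.7
[ 604.1 -329.5  184.4] [-0.1  0.2 -2.3]
free [ 606.9 -330.2  147.3] 0.044
z fixed [ 597.3 -331.6] 0.065
clock: 36.43
eef_pos: [604.0, -329.5, 144.2]
eef_rot: [-3.141, 0.017, 3.142]
wrist_force: [0.1, 0.0, -2.0]
finger_gap: 28.6
[ 604.2 -329.7  145. ] [-0.1 -0.6 -2. ]
free [ 604.2 -328.   111.8] 0.033
z fixed [ 600.1 -328.9] 0.036
```

```bash
python3 -m crank '[{"offset":[0.0012,-0.0015,0],"spin":0},{"offset":[0.0012,-0.0015,-0.008],"spin":0},{"offset":[0.0012,-0.0015,-0.016],"spin":0},{"offset":[0.0012,-0.0015,-0.024],"spin":0},{"offset":[0.0012,-0.0015,-0.031],"spin":0},{"offset":[0.0012,-0.0015,-0.037],"spin":0},{"offset":[0.0012,-0.0015,-0.042],"spin":0},{"offset":[0.0012,-0.0015,-0.042],"spin":0}]'
python3 -m crank '[{"offset":[0,0,-0.001],"spin":0},{"offset":[0,0,-0.002],"spin":0},{"offset":[0,0,-0.003],"spin":0},{"offset":[0,0,-0.004],"spin":0},{"offset":[0,0,-0.004],"spin":0},{"offset":[0,0,-0.004],"spin":0},{"offset":[0,0,-0.004],"spin":0},{"offset":[0,0,-0.004],"spin":0}]'
```

```text
clock: 37.25
eef_pos: [605.0, -330.9, 101.5]
eef_rot: [-3.141, 0.016, 3.142]
wrist_force: [0.3, -0.7, -2.4]
finger_gap: 28.5
clock: 37.92
eef_pos: [605.0, -330.9, 97.6]
eef_rot: [-3.141, 0.016, 3.141]
wrist_force: [0.9, 0.4, -1.8]
finger_gap: 28.7
```

```bash
python3 -m crank '[{"offset":[0,0,-0.0005],"spin":0},{"offset":[0,0,-0.001],"spin":0},{"offset":[0,0,-0.0015],"spin":0},{"offset":[0,0,-0.002],"spin":0},{"offset":[0,0,-0.002],"spin":0},{"offset":[0,0,-0.002],"spin":0},{"offset":[0,0,-0.002],"spin":0},{"offset":[0,0,-0.002],"spin":0}]'
```

```text
clock: 38.58
eef_pos: [605.1, -330.9, 95.7]
eef_rot: [-3.141, 0.017, 3.142]
wrist_force: [0.6, 1.0, 0.7]
finger_gap: 28.8
```

```bash
python3 -m crank '[{"offset":[0,0,-0.0005],"spin":0},{"offset":[0,0,-0.001],"spin":0},{"offset":[0,0,-0.0015],"spin":0},{"offset":[0,0,-0.002],"spin":0},{"offset":[0,0,-0.002],"spin":0},{"offset":[0,0,-0.002],"spin":0},{"offset":[0,0,-0.002],"spin":0},{"offset":[0,0,-0.002],"spin":0}]'
python3 see.py 250 605 -331 62 pics/s4.png
```

```text
clock: 39.25
eef_pos: [605.9, -331.0, 95.5]
eef_rot: [-3.14, 0.019, -3.141]
wrist_force: [0.0, 2.5, 10.0]
finger_gap: 28.3
[ 605.9 -331.    95.5] [ 0.8  2.5 10.8]
free [ 648.5 -323.1   25. ] 0.093
z fixed [ 607.9 -329.3] 0.125
```

Firm contact at the expected height. Release, rise clear, and check all four flasks and both vials.

```bash
python3 -m crank '[{"offset":[0,0,0],"spin":0},{"offset":[0,0,0],"spin":0},{"offset":[0,0,0],"spin":0},{"offset":[0,0,0],"spin":0},{"offset":[0,0,0.02],"spin":0},{"offset":[0,0,0.05],"spin":0},{"offset":[0,0,0.08],"spin":0},{"offset":[0,0,0.11],"spin":0}]' 0.6
python3 -m crank '[{"offset":[-0.01,0.03,0.02],"spin":0},{"offset":[-0.02,0.065,0.02],"spin":0},{"offset":[-0.03,0.1,0.02],"spin":0},{"offset":[-0.04,0.135,0.02],"spin":0},{"offset":[-0.05,0.17,0.02],"spin":0},{"offset":[-0.06,0.205,0.02],"spin":0},{"offset":[-0.07,0.24,0.02],"spin":0},{"offset":[-0.08,0.27,0.02],"spin":0}]'
python3 - <<'E'
from h import *
W={'25':(436.3,-162.8,40),'50':(430.5,-352.5,46),'100':(395.2,171,52),'250':(605.4,-331,62)}
c=manip.camera('scene');t0=manip.camera('top');a=c['pixels'].copy()
for k in W:
  for i,cc in ((1,c),(0,t0)):
    m=getm(i,f'flask_{k}_bulb',W[k])
    if m is None: continue
    x,f=fit(lambda p:np.abs(flask(cc,(p[0],p[1],W[k][2]),k)-m).sum()/m.sum(),W[k][:2],5)
    print(k,('top','scene')[i],(x-W[k][:2]).round(1),round(f,3))
  cs,_=cv2.findContours((flask(c,W[k],k)>.5).astype(np.uint8),0,1);cv2.drawContours(a,cs,-1,(255,0,0),1)
cv2.imwrite('pics/end.png',cv2.resize(a[110:370,220:520,::-1],None,fx=2.3,fy=2.3,interpolation=0))
for d in manip.search_frame(c,'vial_a'): print(np.round(d['location']),round(d['conf'],2))
print(manip.read_state()['clock'],manip.read_state()['finger_gap'])
E
```

```text
clock: 40.07
eef_pos: [605.6, -330.9, 206.5]
eef_rot: [-3.14, 0.018, -3.142]
wrist_force: [-0.4, -0.0, 0.6]
finger_gap: 56.6
clock: 40.73
eef_pos: [524.7, -59.0, 226.4]
eef_rot: [-3.14, 0.018, -3.141]
wrist_force: [0.9, 0.8, 0.8]
finger_gap: 56.4
25 scene [0.3 2.8] 0.148
no mask 0 flask_25_bulb
50 scene [1.6 2.7] 0.088
50 top [-0.4  0.7] 0.249
100 scene [2.7 5.9] 0.12
100 top [ 1.9 -1.9] 0.087
250 scene [3.4 2.5] 0.098
250 top [ 0.3 -1.3] 0.038Traceback (most recent call last):
  File "<stdin>", line 12, in <module>
ValueError: only the last four pictures can be asked about
```

```bash
python3 - <<'E'
from h import *
for n in ('scene','top'):
    c=manip.camera(n)
    for d in manip.search_frame(c,'vial_a')[:3]: print(n,np.round(d['location']),round(d['conf'],2))
    if n=='scene':
        for k,w in {'25':(436.3,-162.8,40),'50':(430.5,-352.5,46),'100':(395.2,171,52),'250':(605.4,-331,62)}.items():
            m=best(c,f'flask_{k}_bulb',proj(c,w))
            if m is None: continue
            v,u=np.nonzero(m);s=flask(c,w,k)>.5;V,U=np.nonzero(s)
            print(k,'rim top px measured',u[v<=v.min()+2].mean().round(1),v.min(),'upright model',U[V<=V.min()+2].mean().round(1),V.min())
E
```

```text
scene [505.  84.  33.] 0.6
scene [ 518. -245.   38.] 0.49
scene [ 429. -167.   60.] 0.43
25 rim top px measured 339.2 242 upright model 341.0 242
50 rim top px measured 430.6 292 upright model 431.4 294
100 rim top px measured 207.6 168 upright model 208.0 169
250 rim top px measured 468.2 212 upright model 468.9 213
top [ 522. -236.   56.] 0.39
```

Every rim is within 2 px of the upright, seated model, and both vials show up where they started. Handing in.

```bash
python3 -c "
from cell import manip
print(manip.sign_off())"
```

```text
the job is handed in; nothing more can be done
None
```

All four flasks are in their own mantles and released, and I handed the job in at about 41 s of the 99 s. Sign-off gave no verdict.

**Seating:** I lowered each flask until the wrist felt the well, at 6–12 N, and then released it. In the last pictures every rim was within 2 px of the model of an upright, fully seated flask. The other fits put the bulbs about 1–4 mm from the well centres.

**Vials:** Both were found at their starting places in the scene camera, at heights that fit standing upright. The top camera picked up only one of them.

**Checks that disagreed or failed:**
- **Finger height:** The fingertips in the camera pictures sat about 26 mm higher than the reported TCP. A soft test close gripped the neck at 24.8 mm, so I corrected every height by that amount.
- **Flask 100:** The scene fit put it 6.5 mm off. The top fit gave 2.7 mm and the rim matched, so I put the larger figure down to the mantle hiding part of the bulb.
- **Flask 25:** The network found no mask for it in the top view at the end, so its position comes from the scene camera alone.
- **Final picture:** I could not view the last overlay because the 16-picture limit was used up. The final check is numbers only.

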